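Load a tacked pipe flange onto a tilted welding positioner

ROBOT

A 6-joint arm with a two-finger parallel gripper is mounted at the origin on the work surface. World frame = base frame: x ahead of the robot, y to its left, z up, the work surface at z = 0. Lengths are in m, angles in rad, forces in N, time in s.
With the tool pointing down it reaches from about 0.3 to 0.775 m from the base axis. Payload 14.6 kg.
Tool frame: the origin (TCP) lies at the very end of the fingers, on their centre line; the grasp point (between the pads) lies 19 mm behind it; z points along the fingers, x is the direction in which the jaws open and shut, and the axes are right-handed (so a half turn about z gives the same grasp; the last joint's range is limited). The gripper opens to 94 mm and grips with 3 to 60 N. Pads are 16 mm wide; open, the fingers measure 119 mm over their backs; the gripper's body (75 mm by 177 mm) begins 78 mm behind the grasp point.
Start: joints at [-1.199, 0.3, 1.521, -0, 1.321, -0.067], TCP at [0.234, -0.498, 0.205] pointing down, gripper open.
Joint ranges: [-3.03, 3.03], [-0.79, 2.21], [0.23, 2.52], [-1.04, 4.18], [0, 3.07], [-2.55, 2.55]. Speed limits (rad/s): [2.22, 2.22, 2.57, 3.14, 3.14, 3.14].

INTERFACE

Orientations are given as [roll, pitch, yaw] about the fixed x, y, z axes, in that order (R = Rz(yaw) Ry(pitch) Rx(roll)).
In Python, from station import ctrl gives the robot as it stands.
- The arm moves only by the shell command python3 -m inch 'ROWS' [FORCE]. ROWS is JSON, one flat list of numbers, 7 for each row, row after row: the shift along the tool's x, y, z in cm, then the turn, a rotation vector about the tool's x, y, z in rad, then the opening, from 0 (shut) to 1 (fully open). In form: [tx, ty, tz, wx, wy, wz, claw, tx, ty, tz, wx, wy, wz, claw, ...]. A call has 1 to 20 rows; each row shifts and turns the commanded pose from where the row before left it, along the tool's axes as they then stand; what a row does not reach is not made up. A row lasts 1/8 s, in which the tool goes at most 62.5 mm and 10.7 degrees, less where a joint would pass 70% of its speed; a pose out of reach is approached as far as the arm can. A call is refused whole if a number of a shift passes 6.25 or a number of a turn 0.188, either way. A call with a gripper value outside its range is refused whole. The fingers move at their own pace and stop on an object; FORCE is the grip in N (left out, the last holds). Time passes only in rows, so rows that do not move let the fingers close. It gives the time, the measured TCP pose, the force and the opening at its end, in the units of the state.
- ctrl.get_obs(): the state, without advancing time (a new reading comes with each control period).
- ctrl.camera(name): name is "scene" or "side" or "wrist"; returns (picture, depth): 480x640x3 uint8, red, green, blue; 480x640 float32, m along the optical axis (not along the pixel's ray), 0 where there is no reading.
- ctrl.camera_params(name): a dict with "vertical_fov" (degrees; the focal length in pixels is half the picture's height over the tangent of half this angle, whatever the lens; pixels are square), "cx", "cy" (the principal point, pixels), "distortion" ([k1, k2, p1, p2, k3] as OpenCV has them; the pictures are not rectified), "camera_from_world" (4x4, takes a point from world to camera coordinates); the wrist camera has in their place "mount" (4x4, takes a point from camera to tool coordinates, whose origin is the TCP and whose axes are the tool frame's). Camera axes: x right, y down, z forward; pixel columns grow to the right and rows downward; lengths in m; the calibration is good to about 2 mm. A picture is of the moment at which its call begins: read the wrist's pose just before it. camera_params takes no time and is no camera call.
- ctrl.hand_in(): hands the job in, once; it reports no verdict.
Trained networks look in the newest picture that a camera, given by its name, has taken for a name from the list of things; names that differ only in an ending like _2 or _b are one class to them, and where a whole thing is asked for, a point or a joint stands for the part that bears it (a point fixed in the world has none). Each returns a list of dicts, best first, with "score" (0 to 1); they miss things now and then, are a little off and sometimes report something else, mostly with a low value. They report only what shows in the picture. A call takes as long as a camera call.
- ctrl.spot_in(camera, label): "bbox" ([centre column, centre row, width, height] in pixels, round what is visible of it).
- ctrl.place_of(camera, label): "centre" ([column, row] in pixels: a listed point, or the origin of a listed thing).
The state is a dict: "time_s": time; "qpos": joint angles; "joint_vel": joint speeds; "tau": joint torques, N m; "ee_pos": TCP position; "eef_rot": TCP orientation; "force": force on the tool from outside, world axes, zero at the start; "moment": the same for the moment, N m; "grip_width": finger opening in m.
Only numpy, scipy, OpenCV 4.12 (cv2) and the standard library are available. Lean on these libraries where they do the work, as an engineer would, in place of code of your own. Each camera call takes 0.05 s, during which the arm holds its last target. There are 200 camera calls.

TASK

Load the tacked pipe flange onto the tilted welding positioner: lower it, pipe stub outwards, over the two locating pins of the faceplate and keep hold of it until it lies flush on the face. Then press the toggle clamp's red handle all the way down so that its pad holds the flange, and leave the angle grinder, the hammer and the magnetic square where they lie.

Things in the scene. Friction and masses are not known exactly. Their poses are not given: they have to be found in the camera images.
- flange: Loose dark steel workpiece, 0.7-0.9 kg: plate 120 x 120 x 6 mm, pipe stub (48 mm outside diameter, 3.5 mm wall) on its middle from z = 6 to 56 mm. Origin: centre of the plate's underside; x, y along its edges, z up the stub. A 14 mm hole in each corner at x, y = +-46 mm; any quarter turn fits the pins. Starts flat on the bench, stub up; pinch the stub across its outside, at any angle.
- face_centre (a point): Centre of the positioner's light-grey round faceplate (260 mm diameter), on its surface, 165 mm above the bench. z: face normal, tilted 35 degrees from vertical towards the robot side; y: towards the clamp; x: roughly up the slope. The face is turned about its normal by up to 0.3 rad and does not yield. A seated flange has its origin here and its z along this z.
- pin_a (a point): Foot, on the face, of the first brass locating pin, at (46, -46, 0) mm of face_centre, same axes. Pins stand along z, 12 mm diameter, straight to 14 mm, then tapering to 5 mm diameter at their tip 22 mm above the face.
- pin_b (a point): Foot of the second, equal pin, at (-46, 46, 0) mm of face_centre.
- clamp_pivot (a point): Pivot of the clamp's handle, at (0, 106, 37) mm of face_centre, same axes; the handle turns about x. The clamp's foot and side plates fill y = 81 to 125 mm, x = -17 to 17 mm of face_centre, up to 44 mm over the face.
- clamp_handle (a joint): Handle of the hold-down toggle clamp, rad. 0: open, handle leaning outwards, 60 degrees up from the face; 1.047: fully down, parallel to the face. At value q it points from clamp_pivot outwards along y and up along z, at 1.047 - q from the face. Starts at 0 to 0.1; takes about 3 to 8 N at the grip and stays where it is left.
- handle_grip (a point): Middle of the red grip, 75 mm from clamp_pivot along the handle. The grip is a round bar 18 mm thick, from 37 to 113 mm from the pivot. Down, it is 37 mm over the face's plane and overhangs the rim. Ignore the point's own axes.
- clamp_arm: The clamp's steel arm with black rubber pad, driven by the handle. Origin: its pivot, (0, 100, 28) mm of face_centre. Open, it stands up leaning 20 degrees outwards, reaching y = 120 mm and 95 mm over the face, pad nose pointing at the work at y = 96 mm (90 mm at handle value 0.1). As the handle goes down it swings 110 degrees over and the pad presses the plate at (0, 46) mm.
- grinder: Bystander: angle grinder lying on the bench, 320 mm long, 70 mm high, dark blue and black with grey head. Leave it alone.
- hammer: Bystander: hammer with a red handle, 280 mm long, lying on the bench. Leave it alone.
- magnet: Bystander: red magnetic welding square, legs about 100 mm, 16 mm thick, lying on the bench. Leave it alone.

How it is judged:
By the outcome, as a careful person would: the job done as asked, in the order asked, and still so for the second after the job is handed in, with the robot touching nothing.
It also fails if it takes over 64 s, if anything falls off the work surface, if the arm or the gripper's body presses on something with over 40 N, if the wrist force passes 120 N, or if a joint passes its speed limit or range.

## Working session

There is one attempt and no reset: what is moved stays moved. The work goes in short steps, Python scripts to look and compute and a shell command to move; the robot and the scene stay as the last step left them, time stands still between calls to the robot, and variables do not carry over. Pictures are saved under pics/ and viewed, about 8 in all and at most 12, crops included, and the job is handed in when it is done.

```bash
ls; mkdir -p pics; python3 - <<'E'
from station import ctrl
import cv2,numpy as np
print(ctrl.get_obs())
for n in ("scene","side","wrist"):
    p,d=ctrl.camera(n); cv2.imwrite(f"pics/{n}0.png",p[:,:,::-1]); np.savez(f"pics/{n}0.npz",p=p,d=d)
    print(n,ctrl.camera_params(n))
    if n!="wrist":
        for l in("flange","face_centre","pin_a","clamp_pivot","handle_grip"): print(l,[(np.round(x["centre"],1).tolist(),round(x["score"],2)) for x in ctrl.place_of(n,l)][:3])
a=cv2.imread("pics/scene0.png");b=cv2.imread("pics/side0.png")
cv2.imwrite("pics/both.png",cv2.resize(np.vstack([a,b]),(450,600)) if 0 else np.hstack([cv2.resize(a,(400,300)),cv2.resize(b,(400,300))]))
E
```

```text
pics
{'time_s': 0.0, 'qpos': array([-1.19859421e+00,  3.00503118e-01,  1.52155563e+00, -4.40457899e-05,
        1.32073719e+00, -6.65771117e-02]), 'joint_vel': array([-0.00097171,  0.00058336,  0.0009513 ,  0.00160423, -0.00074275,
       -0.0002602 ]), 'tau': array([-2.51221878e-03, -5.31807017e+01, -3.52741027e+01,  7.06613087e-02,
        2.43224110e-02, -1.46522680e-04]), 'ee_pos': array([ 0.23356117, -0.49765356,  0.20487954]), 'eef_rot': array([-3.14155517e+00,  1.20345821e-03, -1.13200615e+00]), 'force': array([-0.37990635, -0.25174911, -0.24722488]), 'moment': array([-0.01599045,  0.00722899,  0.02767239]), 'grip_width': 0.09419069014674812}
scene {'vertical_fov': 44.91299067913815, 'cx': 313.513456538411, 'cy': 246.25764057971392, 'distortion': array([-0.16658388,  0.        ,  0.        ,  0.        ,  0.        ]), 'camera_from_world': array([[ 0.61955847,  0.78493968, -0.0041239 , -0.28561769],
       [ 0.5876054 , -0.4672717 , -0.66058841, -0.30497762],
       [-0.52044903,  0.40684992, -0.75073694,  2.07923747],
       [ 0.        ,  0.        ,  0.        ,  1.        
[... 705 characters left out ...]
346.2], 0.84), ([252.7, 320.2], 0.54)]
pin_a [([355.0, 316.3], 0.94), ([412.5, 376.1], 0.92)]
clamp_pivot [([418.6, 389.2], 0.77)]
handle_grip [([452.0, 390.2], 0.74)]
wrist {'vertical_fov': 71.51979325714021, 'cx': 321.15834609637966, 'cy': 244.82560536970163, 'distortion': array([-0.00474933,  0.        ,  0.        ,  0.        ,  0.        ]), 'mount': array([[ 9.99999811e-01,  3.29532596e-04, -5.18093884e-04,
         2.62214262e-04],
       [-1.74413157e-04,  9.61473042e-01,  2.74899181e-01,
        -8.10014465e-02],
       [ 5.88721543e-04, -2.74899039e-01,  9.61472918e-01,
        -1.78993723e-01],
       [ 0.00000000e+00,  0.00000000e+00,  0.00000000e+00,
         1.00000000e+00]])}
```

View pics/scene0.png

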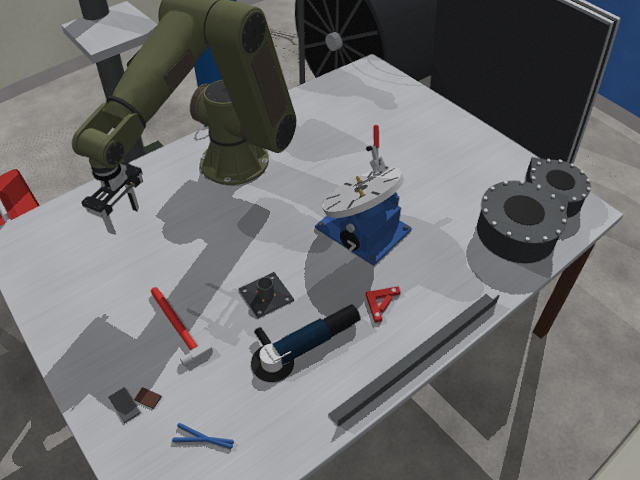

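View pics/side0.png

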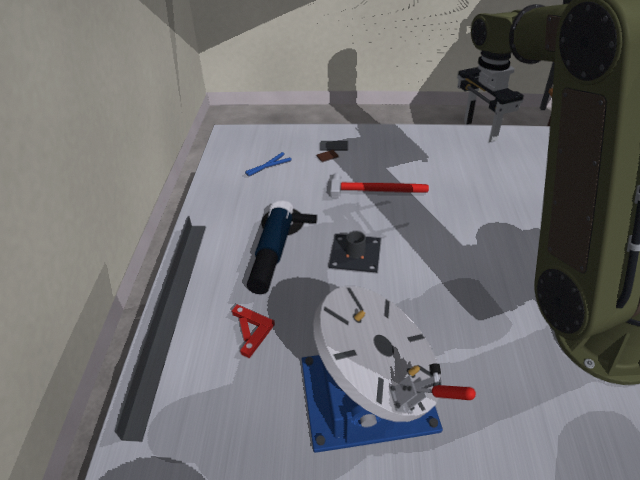

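The scene camera shows the flange at about (265,292), the positioner at (362,190) and the clamp at its rear with the handle up. The side camera shows the pins at about (357,315) and (413,371), the clamp at (408,385), and the flange at (354,250).

```bash
cat > h.py <<'E'
from station import ctrl
import cv2,numpy as np
from scipy.spatial.transform import Rotation as Rn
def K(c):
    f=240/np.tan(np.radians(c["vertical_fov"]/2)); return np.array([[f,0,c["cx"]],[0,f,c["cy"]],[0,0,1]])
def T(n,obs=None):
    c=ctrl.camera_params(n)
    if n!="wrist": return np.linalg.inv(c["camera_from_world"])
    o=obs or ctrl.get_obs(); t=np.eye(4); t[:3,:3]=Rn.from_euler("xyz",o["eef_rot"]).as_matrix(); t[:3,3]=o["ee_pos"]; return t@c["mount"]
def rays(n,px):
    c=ctrl.camera_params(n); u=cv2.undistortPoints(np.array(px,float).reshape(-1,1,2),K(c),c["distortion"])[:,0]
    return np.c_[u,np.ones(len(u))]
def cloud(n,d,M):
    v,u=np.mgrid[:480,:640]; r=rays(n,np.c_[u.ravel(),v.ravel()]); P=(r*d.reshape(-1,1))@M[:3,:3].T+M[:3,3]
    return P.reshape(480,640,3)
def onplane(n,px,M,p0,nn):
    r=rays(n,px)@M[:3,:3].T; o=M[:3,3]; return o+r*(((p0-o)@nn)/(r@nn))[:,None]
def proj(n,P,M):
    c=ctrl.camera_params(n); Mi=np.linalg.inv(M); P=np.atleast_2d(P)@Mi[:3,:3].T+Mi[:3,3]
    return cv2.projectPoints(P,np.zeros(3),np.zeros(3),K(c),c["distortion"])[0][:,0]
E
cat > m0.py <<'E'
from h import *
for n in("side","scene"):
    z=np.load(f"pics/{n}0.npz"); p,d=z["p"].astype(int),z["d"]; M=T(n); P=cloud(n,d,M)
    bench=P[(d>0)&(abs(P[...,2])<.01)]; print(n,"bench z",np.median(bench[:,2]))
    # face: light pixels with z .08-.25 near
    m=(d>0)&(P[...,2]>.085)&(P[...,2]<.25)&(P[...,0]>.3)&(p.min(2)>130)&(np.ptp(p,axis=2)<25)
    Q=P[m]; best=None; rng=np.random.default_rng(0)
    for _ in range(500):
        a=Q[rng.choice(len(Q),3,False)]; nn=np.cross(a[1]-a[0],a[2]-a[0]); l=np.linalg.norm(nn)
        if l<1e-6: continue
        nn/=l; k=abs((Q-a[0])@nn)<.003
        if best is None or k.sum()>best.sum(): best=k
    I=Q[best]; c=I.mean(0); nn=np.linalg.svd(I-c,full_matrices=0)[2][2]; nn*=np.sign(nn[2])
    print(" face n",nn,"tilt",np.degrees(np.arccos(nn[2])),"az",np.degrees(np.arctan2(nn[1],nn[0])),len(I),len(Q))
    uv=np.argwhere(m)[best][:,::-1]
    hull=cv2.convexHull(uv.astype(np.float32)); 
    H=onplane(n,hull[:,0],M,c,nn); e1=np.cross([0,0,1],nn);e1/=np.linalg.norm(e1);e2=np.cross(nn,e1)
    h2=np.c_[(H-c)@e1,(H-c)@e2].astype(np.float32); (cc,r)=cv2.minEnclosingCircle(h2)
    print(" centre",c+cc[0]*e1+cc[1]*e2,"r",r)
    # flange
    m=(d>0)&(P[...,2]>.003)&(P[...,2]<.01)&(p.max(2)<90)&(P[...,0]>.3)&(P[...,0]<.8)&(P[...,1]>-.35)&(P[...,1]<.2)
    nl,L,S,C=cv2.connectedComponentsWithStats(m.astype(np.uint8))
    for i in np.argsort(-S[1:,4])[:3]+1:
        q=P[L==i][:,:2]*1000; print(" comp",C[i],S[i],cv2.minAreaRect(q.astype(np.float32)))
    m=(d>0)&(P[...,2]>.045)&(P[...,2]<.06)&(p.max(2)<110)&(P[...,0]>.3)&(P[...,0]<.8)&(P[...,1]>-.35)&(P[...,1]<.1)
    nl,L,S,C=cv2.connectedComponentsWithStats(m.astype(np.uint8))
    for i in np.argsort(-S[1:,4])[:3]+1:
        q=P[L==i]; print(" stub",C[i],S[i][4],cv2.minEnclosingCircle((q[:,:2]*1000).astype(np.float32)))
E
python3 m0.py
```

```text
side bench z 0.00039556164787757364
 face n [-0.56646898 -0.09535557  0.81854762] tilt 35.060331413317 az -170.44479469265988 7476 11786
 centre [0.51947944 0.139516   0.16585152] r 0.13264109194278717
 comp [354.55909091 254.56090909] [ 329  233   52   39 1100] ((558.8959350585938, -254.91680908203125), (126.3714828491211, 120.32038116455078), 82.49630737304688)
 comp [293.63235294 229.05882353] [288 225  14  10  68] ((716.8432006835938, -332.4241943359375), (35.45357894897461, 28.541921615600586), 81.30465698242188)
 comp [292.16666667 283.5       ] [291 282   3   4   6] ((708.5888061523438, -146.62356567382812), (9.953100204467773, 3.6433558464050293), 70.44353485107422)
 stub [268.65615142 251.6424816 ] 951 ((763.4688720703125, -228.80563354492188), 124.95477294921875)
 stub [355.94478528 238.54601227] 163 ((556.7533569335938, -253.1871337890625), 25.351497650146484)
 stub [268. 228.] 1 ((776.2438354492188, -281.1777038574219), 9.999999747378752e-05)
scene bench z 0.0006714093601540849
 face n [-0.56545211 -0.10366246  0.8182408 ] tilt 35.090923015199586 az -169.61151116940206 1388 1988
 centre [0.52158579 0.1370039  0.16879397] r 0.13300728797912598
 comp [266.15251799 297.44748201] [240 273  54  45 695] ((560.7920532226562, -255.55108642578125), (121.78977966308594, 125.32769012451172), 83.7342758178711)
 comp [289.925 364.275] [284 359  10  11  40] ((789.598388671875, -337.1336975097656), (27.600553512573242, 21.043813705444336), 82.74746704101562)
 comp [369.76470588 262.47058824] [364 259  12   7  17] ((655.3414306640625, 62.299102783203125), (34.71854019165039, 10.352985382080078), 12.000458717346191)
 stub [323.92286874 329.30446549] 739 ((780.228515625, -228.7825164794922), 121.05731201171875)
 stub [264.46956522 284.86956522] 115 ((557.7584838867188, -256.0990295410156), 26.824508666992188)
 stub [349.96808511 243.07446809] 94 ((584.6096801757812, 36.259765625), 36.84440994262695)
```

```bash
cat >> h.py <<'E'
def delta(Rt,pt):
    o=ctrl.get_obs(); R=Rn.from_euler("xyz",o["eef_rot"]).as_matrix()
    w=Rn.from_matrix(R.T@Rt).as_rotvec(); 
    print("t",round(o["time_s"],2),"pos",np.round(o["ee_pos"],4),"F",np.round(o["force"],1))
    print("shift in tool now cm",np.round(100*R.T@(pt-o["ee_pos"]),2),"turn",np.round(w,3),"| shift after turn cm",np.round(100*Rt.T@(pt-o["ee_pos"]),2))
def face(n,xd):
    x=xd-(xd@n)*n; x/=np.linalg.norm(x); return np.c_[x,np.cross(n,x),n]
E
python3 - <<'E'
from h import *
n=np.array([-.566,-.0993,.818]);n/=np.linalg.norm(n);c=np.array([.5203,.1385,.166])
M=T("side")
for h in(0,.011,.022):
    p=onplane("side",[(355,316.3),(412.5,376.1)],M,c+h*n,n); F=face(n,np.array([1.,0,0])); a=(p-c)@F*1000
    print(h,a.round(1).tolist(),"mid",a.mean(0).round(1),"len",np.linalg.norm(a[1]-a[0]).round(1),"ang",np.degrees(np.arctan2(*(a[1]-a[0])[1::-1])).round(1))
    ang=np.arctan2(*(a[1]-a[0])[1::-1])-np.radians(135); print("x turn",ang)
xd=F@[np.cos(ang),np.sin(ang),0]; F=face(n,xd); print(F)
Rt=np.c_[F[:,0],-F[:,1],-F[:,2]]
delta(Rt,c+.16*n)
E
```

```text
0 [[57.5, -38.0, -0.0], [-61.6, 36.4, -0.0]] mid [-2.  -0.8 -0. ] len 140.5 ang 148.0
x turn 0.22700183960139686
0.011 [[65.7, -24.4, 11.0], [-50.7, 48.3, 11.0]] mid [ 7.5 11.9 11. ] len 137.3 ang 148.0
x turn 0.2270018396013973
0.022 [[73.9, -10.8, 22.0], [-39.8, 60.2, 22.0]] mid [17.  24.7 22. ] len 134.1 ang 148.0
x turn 0.22700183960139686
[[ 0.80313062 -0.18550955 -0.56618673]
 [ 0.15693698  0.98260052 -0.09933276]
 [ 0.57476256 -0.00907845  0.81826987]]
t 0.65 pos [ 0.2336 -0.4979  0.2055] F [-0.4 -0.6 -0.2]
shift in tool now cm [-47.84 -44.11  -9.15] turn [ 0.396  0.526 -1.277] | shift after turn cm [ 30.74 -57.25   9.78]
```

```bash
python3 -m inch '[0,0,-4,0,0,0,1, 0,0,-4,0,0,0,1, 0,0,-4,0,0,0,1, 0,-5.2,0,0,0,-0.1,1, 0,-5.2,0,0,0,-0.1,1, 0,-5.2,0,0,0,-0.1,1, 0,-5.2,0,0,0,-0.1,1, 0,-5.2,0,0,0,-0.1,1, 0,-5.2,0,0,0,-0.1,1, 0,-5.2,0,0,0,-0.1,1, 0,-5.2,0,0,0,-0.1,1, 0,-5.2,0,0,0,-0.1,1, 0,-5.2,0,0,0,-0.1,1, 0,-5.2,0,0,0,-0.1,1, 0,0,0,0,0,0,1]'
cat > f.py <<'E'
from h import *
n=np.array([-.566,-.0993,.818]);n/=np.linalg.norm(n);c=np.array([.5203,.1385,.166])
F=face(n,np.array([0.80313062,.15693698,.57476]));Rt=np.c_[F[:,0],-F[:,1],-F[:,2]]
E
python3 -c "
from f import *
delta(Rt,c+.16*n)"
```

```text
time_s: 2.52
ee_pos: [0.5552, -0.0563, 0.3255]
eef_rot: [-3.141, -0.0, -0.027]
force: [0.4, -0.6, 0.1]
grip_width: 0.0939
t 2.52 pos [ 0.5552 -0.0563  0.3255] F [ 0.4 -0.6  0.1]
shift in tool now cm [-13.03 -17.54   2.86] turn [ 0.056  0.611 -0.21 ] | shift after turn cm [ -8.91 -19.93  -2.99]
```

```bash
python3 -m inch '[-2,0,0,0.01,0.1,-0.035,1, -2,0,0,0.01,0.1,-0.035,1, -1.5,-3,0,0.01,0.1,-0.035,1, -1,-4,-0.5,0.01,0.1,-0.035,1, -1,-4,-0.5,0.01,0.1,-0.035,1, -1,-4,-0.5,0.01,0.1,-0.035,1, -1,-4,-0.5,0,0,0,1, 0,0,0,0,0,0,1]'
cat > w.py <<'E'
import sys
from h import *
def shot(tag):
    o=ctrl.get_obs(); p,d=ctrl.camera("wrist"); cv2.imwrite(f"pics/{tag}.png",p[:,:,::-1]); M=T("wrist",o); np.savez(f"pics/{tag}.npz",p=p,d=d,M=M); return p,d,M
E
python3 - <<'E'
from f import *; from w import shot
delta(Rt,c+.16*n)
p,d,M=shot("w1"); P=cloud("wrist",d,M)
m=(d>0)&(np.linalg.norm(P-c,axis=2)<.15)&(abs((P-c)@n)<.008)&(p.min(2)>100)
Q=P[m]; 
for _ in range(4):
    q0=Q.mean(0); nn=np.linalg.svd(Q-q0,full_matrices=0)[2][2]; nn*=np.sign(nn[2]); Q=Q[abs((Q-q0)@nn)<.002]
print(len(Q),nn,"offset from c along n mm",1000*(Q.mean(0)-c)@n)
for l in("pin_a","face_centre","clamp_pivot","handle_grip"): print(l,[(np.round(x["centre"],1).tolist(),round(x["score"],2)) for x in ctrl.place_of("wrist",l)][:3])
E
```

```text
time_s: 3.52
ee_pos: [0.4336, 0.1249, 0.3228]
eef_rot: [3.136, -0.603, 0.189]
force: [0.7, -0.4, 0.3]
grip_width: 0.0937
t 3.52 pos [0.4336 0.1249 0.3228] F [ 0.7 -0.4  0.3]
shift in tool now cm [-1.81  0.14  1.89] turn [-0.003  0.009 -0.003] | shift after turn cm [-1.83  0.13  1.87]
33142 [-0.56525839 -0.09943593  0.81889893] offset from c along n mm -0.21429315666023233
pin_a [([345.2, 266.2], 0.92), ([260.8, 187.5], 0.72)]
face_centre [([303.6, 230.7], 0.96)]
clamp_pivot [([299.8, 120.5], 0.87), ([301.8, 227.6], 0.46)]
handle_grip [([290.8, 55.4], 0.74), ([261.7, 188.4], 0.61)]
```

View pics/w1.png

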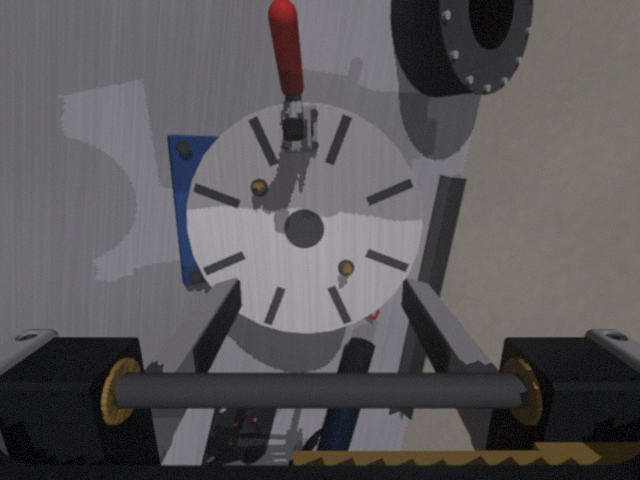

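The wrist view shows the face with its centre disc at (304,229), pins at (259,187) and (346,268), and the clamp open at (297,130). Next I'll measure these precisely.

```bash
cat > m1.py <<'E'
from f import *
z=np.load("pics/w1.npz");p,d,M=z["p"],z["d"],z["M"]
n=np.array([-.56545,-.0994,.8187]);n/=np.linalg.norm(n); F=face(n,F[:,0]); L=lambda X:((X-c)@F*1000).round(1)
hsv=cv2.cvtColor(p,cv2.COLOR_RGB2HSV)
P=cloud("wrist",d,M)
for (u,v) in((259,187),(346,268)):
    m=np.zeros((480,640),np.uint8); m[v-12:v+13,u-12:u+13]=((hsv[...,1]>90)&(hsv[...,0]<30))[v-12:v+13,u-12:u+13]
    uv=np.argwhere(m)[:,::-1]; q=(P[m>0]-c)@F*1000; print("brass",uv.mean(0),len(uv),"h pct",np.percentile(q[:,2],[5,50,95]).round(1),"extent",np.ptp(uv,axis=0))
    t=q[q[:,2]>17]; print(" top pts xy",t.mean(0).round(1),len(t), "all bbox-mid on h=14:",L(onplane("wrist",[(uv.min(0)+uv.max(0))/2],M,c+.014*n,n)))
g=p.mean(2); m=np.zeros((480,640),np.uint8); m[195:262,270:340]=(g<90)[195:262,270:340]
nl,lab,S,C=cv2.connectedComponentsWithStats(m); i=1+np.argmax(S[1:,4]); print("disc",C[i],S[i],L(onplane("wrist",[C[i]],M,c,n)))
for px in((345.2,266.2),(260.8,187.5),(303.6,230.7),(299.8,120.5)): print(px,L(onplane("wrist",[px],M,c,n)))
# rim
q=(P-c)@F; mm=(d>0)&(abs(q[...,2])<.004)&(np.hypot(q[...,0],q[...,1])<.16)
cn,_=cv2.findContours(cv2.morphologyEx(mm.astype(np.uint8),cv2.MORPH_OPEN,np.ones((5,5))),cv2.RETR_EXTERNAL,cv2.CHAIN_APPROX_NONE); k=max(cn,key=cv2.contourArea)[:,0]
r=L(onplane("wrist",k,M,c,n))[:,:2]; 
for _ in range(6):
    A=np.c_[2*r,np.ones(len(r))]; s=np.linalg.lstsq(A,(r**2).sum(1),rcond=None)[0]; R=np.sqrt(s[2]+s[:2]@s[:2]); e=abs(np.hypot(*(r-s[:2]).T)-R); r=r[e<max(2,2*np.median(e))] if len(r)>60 else r
print("rim centre",s[:2],R,len(r))
E
python3 m1.py
```

```text
brass [258.36585366 186.3902439 ] 82 h pct [ 3.8 16.4 21. ] extent [11 11]
 top pts xy [-47.2  45.4  19.4] 29 all bbox-mid on h=14: [[-47.7  44.9  14. ]]
brass [346.2027027  268.24324324] 74 h pct [ 5.5 15.7 20.8] extent [ 9 10]
 top pts xy [ 43.9 -38.9  31.5] 27 all bbox-mid on h=14: [[ 44.8 -42.5  14. ]]
disc [303.43938091 228.04299226] [ 284  209   39   39 1163] [[-2.3 -0.9  0. ]]
(345.2, 266.2) [[ 44.3 -45.4  -0. ]]
(260.8, 187.5) [[-46.9  43.5  -0. ]]
(303.6, 230.7) [[-2.2 -3.9  0. ]]
(299.8, 120.5) [[ -4.  110.4  -0. ]]
rim centre [-1.64627096 -0.78295144] 128.50940223073468 591
```

```bash
cat > f.py <<'E'
from h import *
n=np.array([-.56545,-.0994,.8187]);n/=np.linalg.norm(n)
F0=face(n,np.array([0.80313062,.15693698,.57476]))
c=np.array([.5203,.1385,.166])+F0@[-.0019,-.0006,0]
F=F0@Rn.from_euler("z",.015).as_matrix();Rt=np.c_[F[:,0],-F[:,1],-F[:,2]]
a=np.radians(-7); Rd=np.c_[[np.cos(a),np.sin(a),0],[np.sin(a),-np.cos(a),0],[0,0,-1]]
fl=np.array([.558,-.2545,0])
E
python3 -c "
from f import *
delta(Rd,fl+[0,0,.17])"
```

```text
t 3.77 pos [0.435  0.1225 0.3223] F [ 0.5  0.2 -0.8]
shift in tool now cm [-4.35 39.22 15.73] turn [-0.086 -0.598  0.295] | shift after turn cm [16.8  35.92 15.23]
```

```bash
python3 -m inch '[0,4.2,0,-0.01,-0.066,0.033,1, 0,4.2,0,-0.01,-0.066,0.033,1, 0,4.2,0,-0.01,-0.066,0.033,1, 1,4.2,1,-0.01,-0.066,0.033,1, 1,4.2,2,-0.01,-0.066,0.033,1, 1,4.2,3,-0.01,-0.066,0.033,1, 1,4.2,3,-0.01,-0.066,0.033,1, 1,4.2,3,-0.01,-0.066,0.033,1, 1,4,3,-0.01,-0.066,0.033,1, 0,0,0,0,0,0,1]'
python3 -c "
from f import *
delta(Rd,fl+[0,0,.17])"
```

```text
time_s: 5.03
ee_pos: [0.5399, -0.2515, 0.1815]
eef_rot: [-3.141, 0.003, -0.127]
force: [0.0, 1.1, -0.0]
grip_width: 0.0938
t 5.03 pos [ 0.5399 -0.2515  0.1815] F [ 0.   1.1 -0. ]
shift in tool now cm [1.83 0.07 1.15] turn [-0.     0.003 -0.005] | shift after turn cm [1.83 0.08 1.15]
```

```bash
python3 -m inch '[1.8,0.1,1,0,0,0,1, 0,0,0,0,0,0,1]'
python3 - <<'E'
from f import *; from w import shot
p,d,M=shot("w2"); P=cloud("wrist",d,M)
m=(d>0)&(abs(P[...,2]-.006)<.004)&(p.max(2)<90)&(np.hypot(P[...,0]-.558,P[...,1]+.2545)<.1)
nl,L,S,C=cv2.connectedComponentsWithStats(m.astype(np.uint8)); i=1+np.argmax(S[1:,4]); print(S[i])
uv=np.argwhere(L==i)[:,::-1]
q=onplane("wrist",uv,M,np.array([0,0,.006]),np.array([0,0,1.]))[:,:2]*1000; print(cv2.minAreaRect(q.astype(np.float32)))
m=(d>0)&(abs(P[...,2]-.056)<.004)&(np.hypot(P[...,0]-.558,P[...,1]+.2545)<.05); q=P[m][:,:2]*1000
print(len(q),cv2.minEnclosingCircle(q.astype(np.float32)),q.mean(0)); uv=np.argwhere(m)[:,::-1]
print(cv2.fitEllipse(cv2.convexHull(q.astype(np.float32))))
delta(Rd,fl+[0,0,.17])
print([(np.round(x["centre"],1).tolist(),x["score"]) for x in ctrl.place_of("wrist","flange")])
E
```

```text
time_s: 5.28
ee_pos: [0.5587, -0.2521, 0.1758]
eef_rot: [3.14, -0.004, -0.123]
force: [-1.3, -0.8, -0.9]
grip_width: 0.0944
[ 262  172  117  109 9277]
((558.710205078125, -253.32891845703125), (118.82948303222656, 119.78855895996094), 82.94816589355469)
596 ((558.63232421875, -253.08978271484375), 23.87655258178711) [ 558.64721947 -252.74952899]
((558.6455688476562, -253.0023651123047), (47.048885345458984, 47.332454681396484), 145.08139038085938)
t 5.33 pos [ 0.5585 -0.2519  0.1764] F [0.3 0.1 0.6]
shift in tool now cm [-0.02  0.26  0.64] turn [ 0.002 -0.005 -0.001] | shift after turn cm [-0.02  0.26  0.64]
[([322.4, 227.9], 0.8)]
```

View pics/w2.png

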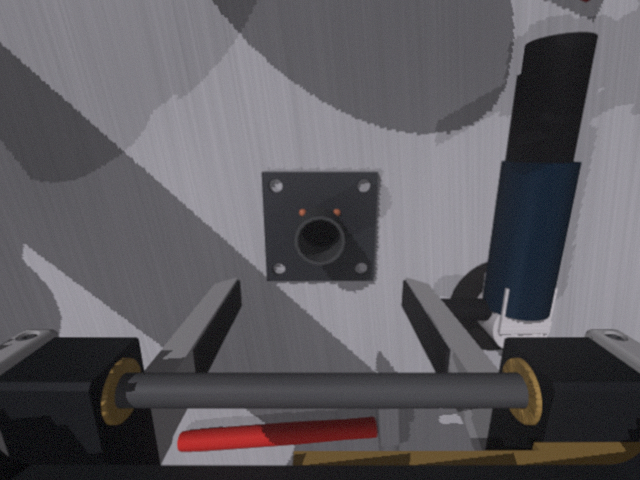

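Flange square at (322,226), stub at (320,240), with clearance to the grinder on the right. Going down and grasping.

```bash
python3 -m inch '[0,0.13,4,0,-0.004,0,1, 0,0,4,0,0,0,1, 0,0,4,0,0,0,1, 0,0,2,0,0,0,1, 0,0,1,0,0,0,1, 0,0,0.8,0,0,0,1, 0,0,0.3,0,0,0,1, 0,0,0,0,0,0,1]' 45
python3 -c "
from f import *
delta(Rd,np.array([.5587,-.2532,.0145]))"
```

```text
time_s: 6.38
ee_pos: [0.559, -0.2536, 0.0156]
eef_rot: [3.139, -0.001, -0.123]
force: [-0.1, 0.0, 0.4]
grip_width: 0.0939
t 6.38 pos [ 0.559  -0.2536  0.0156] F [-0.1  0.   0.4]
shift in tool now cm [-0.04 -0.04  0.11] turn [ 0.002 -0.001 -0.   ] | shift after turn cm [-0.04 -0.04  0.11]
```

Good: close, then lift.

```bash
python3 -m inch '[0,0,0.1,0,0,0,1, 0,0,0,0,0,0,0.3, 0,0,0,0,0,0,0.3, 0,0,0,0,0,0,0.3, 0,0,0,0,0,0,0.3, 0,0,0,0,0,0,0.3, 0,0,0,0,0,0,0.3]' 45
python3 -m inch '[0,0,-0.5,0,0,0,0.3, 0,0,-1,0,0,0,0.3, 0,0,-2,0,0,0,0.3, 0,0,-3,0,0,0,0.3, 0,0,-4,0,0,0,0.3, 0,0,-4,0,0,0,0.3, 0,0,-4,0,0,0,0.3, 0,0,-4,0,0,0,0.3, 0,0,-4,0,0,0,0.3, 0,0,-3,0,0,0,0.3, 0,0,-1,0,0,0,0.3, 0,0,0,0,0,0,0.3]'
python3 -c "
from f import *
delta(Rt,c+.13*n)"
```

```text
time_s: 7.25
ee_pos: [0.5586, -0.2535, 0.0141]
eef_rot: [3.14, 0.0, -0.123]
force: [-3.2, 0.1, 1.6]
grip_width: 0.0463
time_s: 8.75
ee_pos: [0.5587, -0.2528, 0.3192]
eef_rot: [3.139, -0.0, -0.123]
force: [0.3, 0.5, -7.9]
grip_width: 0.0462
t 8.75 pos [ 0.5587 -0.2528  0.3192] F [ 0.3  0.5 -7.9]
shift in tool now cm [-15.87 -36.09   4.7 ] turn [ 0.084  0.609 -0.316] | shift after turn cm [ -5.34 -39.32   1.27]
```

```bash
python3 -m inch '[-2,-3,0,0.01,0.068,-0.035,0.3, -2,-4,0,0.01,0.068,-0.035,0.3, -2,-4.3,0,0.01,0.068,-0.035,0.3, -1.5,-4.3,0,0.01,0.068,-0.035,0.3, -1.2,-4.3,0,0.01,0.068,-0.035,0.3, -1,-4.3,0.5,0.01,0.068,-0.035,0.3, -0.5,-4.3,0.5,0.01,0.068,-0.035,0.3, 0,-4.3,0.5,0.01,0.068,-0.035,0.3, 0,-4,0.5,0.01,0.068,-0.035,0.3, 0,-1,0,0,0,0,0.3, 0,0,0,0,0,0,0.3]'
python3 -c "
from f import *
delta(Rt,c+.13*n)"
```

```text
time_s: 10.12
ee_pos: [0.4552, 0.1295, 0.2876]
eef_rot: [3.127, -0.612, 0.21]
force: [1.1, -0.1, -6.6]
grip_width: 0.0461
t 10.12 pos [0.4552 0.1295 0.2876] F [ 1.1 -0.1 -6.6]
shift in tool now cm [-1.8   0.25  0.73] turn [-0.006 -0.001 -0.001] | shift after turn cm [-1.8   0.25  0.73]
```

```bash
python3 -m inch '[-1.8,0.25,0.7,-0.006,0,0,0.3, 0,0,0,0,0,0,0.3]'
python3 - <<'E'
from f import *; from w import shot
delta(Rt,c+.13*n)
p,d,M=shot("w3"); Mt=ctrl.camera_params("wrist")["mount"]
P=cloud("wrist",d,Mt)*1000   # tool frame
# plate top at tool z ~ 14.1-6=8.1 ; stub
m=(d>0)&(abs(P[...,2]-8)<5)&(abs(P[...,0])<75)&(abs(P[...,1])<75)&(p.max(2)<110)
nl,L,S,C=cv2.connectedComponentsWithStats(m.astype(np.uint8)); i=1+np.argmax(S[1:,4]); q=P[L==i]; print(S[i],np.percentile(q,[1,50,99],axis=0).round(1))
A=np.c_[q[:,:2],np.ones(len(q))]; print("plane",np.linalg.lstsq(A,q[:,2],rcond=None)[0].round(4)); print(cv2.minAreaRect(q[:,:2].astype(np.float32)))
uv=np.argwhere(L==i)
# top edge (min row per col) -> y of plate's clamp-side edge; x edges
cols=np.unique(uv[:,1]); e=np.array([(x,uv[uv[:,1]==x,0].min()) for x in cols[8:-8]]); E=onplane("wrist",e,Mt,np.array([0,0,.0081]),np.array([0,0,1.]))*1000
k=np.polyfit(E[:,0],E[:,1],1); print("edge y=",k, "rot",np.degrees(np.arctan(k[0])))
for n_ in ("side",):
    p,d=ctrl.camera(n_); cv2.imwrite("pics/side3.png",p[:,:,::-1])
a=cv2.imread("pics/w3.png");b=cv2.imread("pics/side3.png"); cv2.imwrite("pics/v3.png",np.hstack([cv2.resize(a,(400,300)),cv2.resize(b[190:460,240:600],(400,300))]))
E
```

```text
time_s: 10.38
ee_pos: [0.4455, 0.1234, 0.2715]
eef_rot: [3.121, -0.612, 0.207]
force: [-0.1, 0.6, -6.0]
grip_width: 0.0464
t 10.38 pos [0.4455 0.1234 0.2715] F [-0.1  0.6 -6. ]
shift in tool now cm [ 0.01 -0.13  0.02] turn [ 0.001 -0.001 -0.003] | shift after turn cm [ 0.01 -0.13  0.02]
[  214   187   215   155 18752] [[-58.6 -59.6   6.8]
 [  0.4 -32.    8.6]
 [ 59.5  25.9  10.2]]
plane [-8.0000e-04  1.7000e-03  8.6558e+00]
((0.6964302062988281, -11.386268615722656), (120.76436614990234, 97.00209045410156), 0.002920243889093399)
edge y= [ 1.06011312e-03 -5.97871917e+01] rot 0.06073998469707217
```

View pics/v3.png

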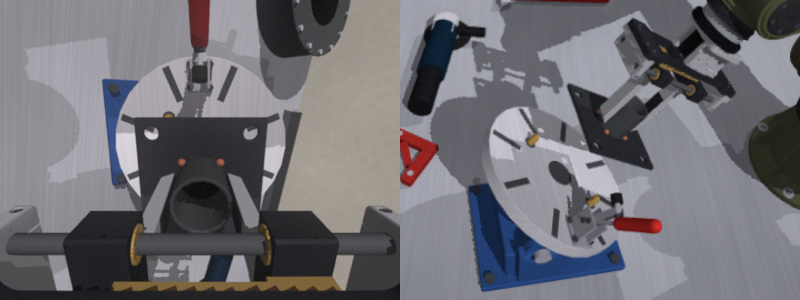

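The plate sits square in the hand, offset by less than 1 mm. In the side view it hovers over the face, pins visible. Descending to just above the pin tips.

```bash
python3 -m inch '[0,-0.13,2,0,0,0,0.3, 0,0,2,0,0,0,0.3, 0,0,2,0,0,0,0.3, 0,0,1.5,0,0,0,0.3, 0,0,0.7,0,0,0,0.3, 0,0,0.3,0,0,0,0.3, 0,0,0,0,0,0,0.3]'
python3 - <<'E'
from f import *; from w import shot
delta(Rt,c+.045*n)
p,d,M=shot("w4")
P2=proj("wrist",np.array([c+F@[-.046,.046,h] for h in(.0,.014,.022)]+[c+F@[.046,-.046,h] for h in(0,.022)]),M); print(P2.round(1))
q,dd=ctrl.camera("scene"); cv2.imwrite("pics/scene4.png",q[:,:,::-1])
s,dd=ctrl.camera("side"); cv2.imwrite("pics/side4.png",s[:,:,::-1])
a=cv2.resize(p[110:290,200:440,::-1],(800,600))
b=cv2.resize(s[270:420,290:490,::-1],(400,300)); e=cv2.resize(q[100:250,290:490,::-1],(400,300))
cv2.imwrite("pics/v4.png",np.hstack([cv2.resize(a,(400,300)),b])); cv2.imwrite("pics/v4s.png",e)
E
```

```text
time_s: 11.35
ee_pos: [0.4945, 0.1339, 0.204]
eef_rot: [3.121, -0.616, 0.208]
force: [0.5, 0.1, -7.3]
grip_width: 0.0466
t 11.35 pos [0.4945 0.1339 0.204 ] F [ 0.5  0.1 -7.3]
shift in tool now cm [-0.23  0.05  0.12] turn [ 0.001 -0.004 -0.003] | shift after turn cm [-0.23  0.05  0.12]
[[248.6 203.2]
 [244.1 206.6]
 [241.3 208.7]
 [378.4 324.2]
 [383.8 340.2]]
```

View pics/v4.png

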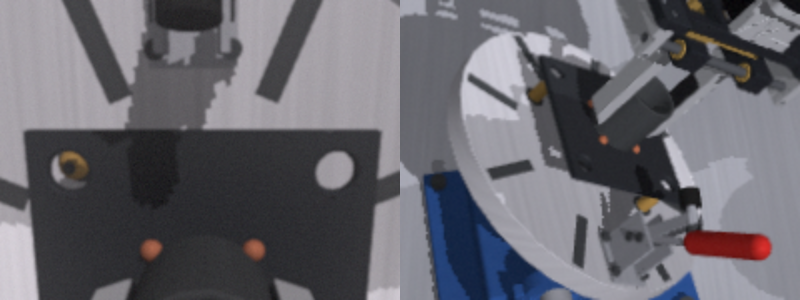

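```bash
python3 - <<'E'
from f import *
z=np.load("pics/w4.npz");p,d,M=z["p"],z["d"],z["M"]
hsv=cv2.cvtColor(p,cv2.COLOR_RGB2HSV); m=((hsv[...,1]>90)&(hsv[...,0]<30)&(hsv[...,0]>8)).astype(np.uint8); m[:195]=0;m[230:]=0;m[:,:225]=0;m[:,262:]=0
uv=np.argwhere(m)[:,::-1]; print(len(uv),uv.min(0),uv.max(0),uv.mean(0))
Pw=cloud("wrist",d,M); q=(Pw-c)@F*1000
s=q[200:225,230:258]; k=(s[...,2]>16)&(s[...,2]<24)&(d[200:225,230:258]>0); print("tip cloud",s[k].mean(0) if k.any() else None,k.sum())
k=m>0; print("brass cloud h",np.percentile(q[k][:,2],[5,50,95]).round(1))
t=q[k]; t=t[t[:,2]>15]; print(t.mean(0),len(t))
# circles: expected outline of pin at heights
a=np.linspace(0,2*np.pi,60)
v=p[190:235,220:270,::-1].copy(); v=cv2.resize(v,(500,450),interpolation=cv2.INTER_NEAREST)
def draw(ctr,r,h,col):
    P=proj("wrist",np.array([ctr+F@[r*np.cos(x),r*np.sin(x),h] for x in a]),M); cv2.polylines(v,[((P-[220,190]+.5)*10).astype(int)],True,col,1)
b=c+F@[-.046,.046,0]
draw(b,.006,0,(255,0,0));draw(b,.006,.014,(0,255,0));draw(b,.0025,.022,(0,0,255))
Rm=M@np.linalg.inv(ctrl.camera_params("wrist")["mount"])
for zz in(.0081,): 
    P=proj("wrist",np.array([ (Rm@np.array([-.046+.007*np.cos(x)+.0005,-.046+.007*np.sin(x)+.0002,zz,1]))[:3] for x in a]),M); cv2.polylines(v,[((P-[220,190]+.5)*10).astype(int)],True,(255,255,0),1)
cv2.imwrite("pics/v5.png",v)
E
```

```text
146 [236 201] [252 216] [244.7739726  207.50684932]
tip cloud [-45.06876592  45.95092361  18.79251675] 133
brass cloud h [14.6 17.8 21.8]
[-44.19011015  46.48807469  20.06125839] 131
```

View pics/v5.png

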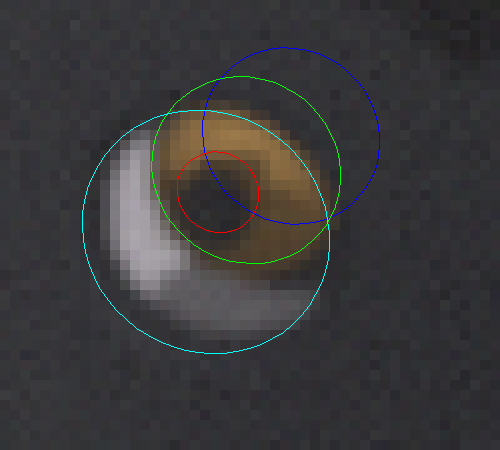

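The wrist zoom shows pin_b's tip at (242,209) inside the hole, within ~1 px of prediction (red circle). Apply the small correction, then descend in gentle steps.

```bash
python3 -m inch '[-0.25,0.07,0,0,-0.004,-0.002,0.3, 0,0,0,0,0,0,0.3, 0,0,0.4,0,0,0,0.3, 0,0,0.4,0,0,0,0.3, 0,0,0,0,0,0,0.3]'
python3 -c "
from f import *
delta(Rt,c+.0145*n); o=ctrl.get_obs(); print(F.T@o['force'],o['moment'])"
```

```text
time_s: 12.12
ee_pos: [0.497, 0.1336, 0.1951]
eef_rot: [3.12, -0.61, 0.21]
force: [0.3, -0.8, -7.3]
grip_width: 0.0467
t 12.12 pos [0.497  0.1336 0.1951] F [ 0.3 -0.8 -7.3]
shift in tool now cm [ 0.09 -0.02  2.3 ] turn [ 0.001  0.001 -0.001] | shift after turn cm [ 0.09 -0.01  2.3 ]
[-4.10479601 -0.74516395 -6.05693748] [-0.2136179   0.99656691 -0.01181216]
```

```bash
python3 -m inch '[0.06,0,0.2,0,0,0,0.3, 0,0,0.3,0,0,0,0.3, 0,0,0.3,0,0,0,0.3, 0,0,0,0,0,0,0.3]'
python3 -c "
from f import *
delta(Rt,c+.0145*n); o=ctrl.get_obs(); print(F.T@o['force'],o['moment'])"
```

```text
time_s: 12.62
ee_pos: [0.502, 0.1345, 0.1891]
eef_rot: [3.12, -0.611, 0.21]
force: [-0.8, 0.6, -7.4]
grip_width: 0.0468
t 12.62 pos [0.502  0.1345 0.1891] F [-0.8  0.6 -7.4]
shift in tool now cm [ 0.02 -0.02  1.52] turn [ 0.001  0.001 -0.001] | shift after turn cm [ 0.02 -0.02  1.52]
[-4.79552687  0.91799266 -5.69708745] [-0.15834384  1.00831979  0.01216264]
```

No contact force and 15 mm to go. Continuing in small steps.

```bash
python3 -m inch '[0,0,0.3,0,0,0,0.3, 0,0,0.3,0,0,0,0.3, 0,0,0,0,0,0,0.3]'
python3 -m inch '[0,0,0.3,0,0,0,0.3, 0,0,0.2,0,0,0,0.3, 0,0,0,0,0,0,0.3]'
python3 -c "
from f import *
delta(Rt,c+.0145*n); o=ctrl.get_obs(); print(F.T@o['force'],o['moment'])"
```

```text
time_s: 13.0
ee_pos: [0.5054, 0.1351, 0.1843]
eef_rot: [3.12, -0.611, 0.21]
force: [-0.3, 0.3, -7.4]
grip_width: 0.0466
time_s: 13.38
ee_pos: [0.5082, 0.1355, 0.1802]
eef_rot: [3.12, -0.611, 0.21]
force: [-0.3, -0.2, -7.2]
grip_width: 0.0463
t 13.38 pos [0.5082 0.1355 0.1802] F [-0.3 -0.2 -7.2]
shift in tool now cm [ 0.01 -0.02  0.43] turn [ 0.001  0.    -0.001] | shift after turn cm [ 0.01 -0.02  0.43]
[-4.40944908 -0.05657075 -5.74419846] [-0.15733917  1.00091315 -0.0071132 ]
```

```bash
python3 -m inch '[0,0,0.2,0,0,0,0.3, 0,0,0.2,0,0,0,0.3, 0,0,0,0,0,0,0.3]'
python3 -m inch '[0,0,0.1,0,0,0,0.3, 0,0,0,0,0,0,0.3]'
python3 -c "
from f import *
delta(Rt,c+.0145*n); o=ctrl.get_obs(); print(F.T@o['force'],o['moment'])"
```

```text
time_s: 13.75
ee_pos: [0.5105, 0.136, 0.1771]
eef_rot: [3.12, -0.611, 0.21]
force: [-0.2, 0.4, -6.6]
grip_width: 0.0465
time_s: 14.0
ee_pos: [0.5107, 0.1361, 0.1769]
eef_rot: [3.12, -0.611, 0.21]
force: [-13.7, -2.2, 6.4]
grip_width: 0.0464
t 14.0 pos [0.5107 0.1361 0.1769] F [-13.7  -2.2   6.4]
shift in tool now cm [-0.01 -0.01  0.  ] turn [ 0.001  0.    -0.001] | shift after turn cm [-0.01 -0.01  0.  ]
[-7.67753301  0.42808615 13.14643298] [-0.74610985  2.20755281 -0.28347919]
```

Contact at the expected height. One small press for flushness, then check the plate plane against the face before releasing.

```bash
python3 -m inch '[0,0,0.1,0,0,0,0.3, 0,0,0,0,0,0,0.3]'
cat > chk.py <<'E'
import sys
from f import *; from w import shot
p,d,M=shot(sys.argv[1]); q=(cloud("wrist",d,M)-c)@F*1000
fm=(d>0)&(abs(q[...,2])<3)&(np.hypot(q[...,0],q[...,1])<125)&((abs(q[...,0])>70)|(abs(q[...,1])>70))&(p.min(2)>90)
pm=(d>0)&(abs(q[...,2]-6)<6)&(abs(q[...,0])<58)&(abs(q[...,1])<58)&(np.hypot(q[...,0],q[...,1])>28)&(p.max(2)<90)
for nm,m in(("face",fm),("plate",pm)):
    a=q[m]; k=np.linalg.lstsq(np.c_[a[:,:2],np.ones(len(a))],a[:,2],rcond=None)[0]; print(nm,len(a),"slopes,height",k.round(4))
o=ctrl.get_obs(); print("F face",F.T@o["force"])
E
python3 chk.py w6
```

```text
time_s: 14.25
ee_pos: [0.5108, 0.1361, 0.1768]
eef_rot: [3.12, -0.611, 0.211]
force: [-37.0, -7.1, 25.3]
grip_width: 0.0465
face 46421 slopes,height [-0.0002  0.0002 -0.1198]
plate 17022 slopes,height [ 0.0000e+00 -1.4000e-03  5.8374e+00]
F face [-16.70188868   0.51390762  41.72450637]
```

Flush (plate top 5.96 mm over face, parallel). Ease off, release, retreat along the normal.

```bash
python3 -m inch '[0,0,-0.1,0,0,0,0.3, 0,0,0,0,0,0,0.6, 0,0,0,0,0,0,0.9, 0,0,0,0,0,0,0.9, 0,0,0,0,0,0,0.9, 0,0,-1,0,0,0,0.9, 0,0,-2,0,0,0,0.9, 0,0,-4,0,0,0,0.9, 0,0,-4,0,0,0,0.9, 0,0,-4,0,0,0,0, 0,0,0,0,0,0,0]'
python3 chk.py w7
python3 - <<'E'
from h import *
p=cv2.imread("pics/w7.png"); cv2.imwrite("pics/v7.png",p[0:400,100:560])
print([(np.round(x["centre"],1).tolist(),round(x["score"],2)) for l in("handle_grip","clamp_pivot") for x in ctrl.place_of("wrist",l)])
E
```

```text
time_s: 15.68
ee_pos: [0.4259, 0.1213, 0.3024]
eef_rot: [3.12, -0.617, 0.211]
force: [0.9, 0.3, -0.7]
grip_width: 0.0682
face 19379 slopes,height [-2.000e-04  1.000e-04 -1.536e-01]
plate 8740 slopes,height [-1.0000e-03  4.0000e-04  5.7853e+00]
F face [ 0.0733371   0.2833325  -0.88304275]
[([316.8, 43.7], 0.58), ([315.9, 127.4], 0.53), ([318.3, 122.7], 0.61)]
```

View pics/v7.png

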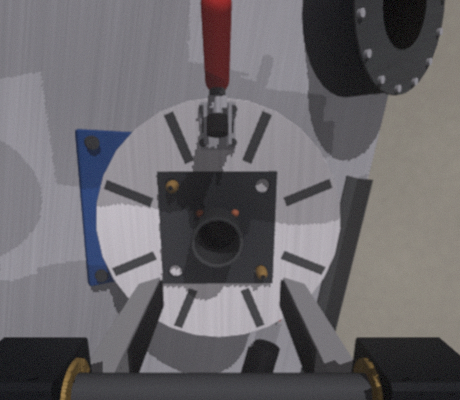

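Both pins stand through the holes at crop (172,185) and (262,271), the plate is flush, and the handle is up at (216,40). Locating the grip and computing the approach.

```bash
python3 - <<'E'
from f import *
z=np.load("pics/w7.npz");p,d,M=z["p"],z["d"],z["M"]; q=(cloud("wrist",d,M)-c)@F*1000
hsv=cv2.cvtColor(p,cv2.COLOR_RGB2HSV); m=(d>0)&(hsv[...,1]>130)&((hsv[...,0]<8)|(hsv[...,0]>172)); m[100:]=0
a=q[m]; a=a[(abs(a[:,0])<30)&(a[:,2]>20)]; print(len(a),np.percentile(a,[2,50,98],axis=0).round(1)); k=np.polyfit(a[:,1],a[:,2],1); print("angle",np.degrees(np.arctan(k[0])),k)
delta(Rt,c+F@[0,.122,.165])
E
```

```text
2002 [[-8.000e+00  1.270e+02  8.620e+01]
 [-1.000e-01  1.464e+02  1.164e+02]
 [ 7.000e+00  1.593e+02  1.330e+02]]
angle 55.60522211029977 [  1.46074875 -97.95404077]
t 15.82 pos [0.4261 0.1212 0.2985] F [ 0.1 -0.1  0.1]
shift in tool now cm [  0.03 -12.21  -0.17] turn [ 0.001  0.001 -0.001] | shift after turn cm [  0.04 -12.21  -0.16]
```

```bash
python3 -m inch '[0,-3,0,0,0,0,0, 0,-3,0,0,0,0,0, 0,-3,0,0,0,0,0, 0,-2.2,0,0,0,0,0, 0,-1,0,0,0,0,0, 0,0,2,0,0,0,0, 0,0,2,0,0,0,0, 0,0,1.1,0,0,0,0, 0,0,0,0,0,0,0]'
python3 -c "
from f import *
delta(Rt,c+F@[0,.122,.112]); o=ctrl.get_obs(); print(F.T@o['force'])"
```

```text
time_s: 16.95
ee_pos: [0.4312, 0.2455, 0.2544]
eef_rot: [3.119, -0.61, 0.21]
force: [-0.1, -0.5, -0.4]
grip_width: 0.0006
t 16.95 pos [0.4312 0.2455 0.2544] F [-0.1 -0.5 -0.4]
shift in tool now cm [ 0.03 -0.05  0.01] turn [ 0.002  0.002 -0.001] | shift after turn cm [ 0.03 -0.05  0.01]
[-0.36831864 -0.48787008 -0.23299604]
```

```bash
python3 -m inch '[0,-0.3,0.3,0,0,0,0, 0,-0.32,0.25,0,0,0,0, 0,-0.6,0.3,0,0,0,0, 0,-0.56,0.33,0,0,0,0, 0,-0.53,0.4,0,0,0,0, 0,-0.51,0.41,0,0,0,0, 0,-0.45,0.48,0,0,0,0, 0,-0.43,0.5,0,0,0,0]'
python3 -c "
from f import *
o=ctrl.get_obs(); print('F',F.T@o['force'],'pos',F.T@(o['ee_pos']-c)*1000)"
```

```text
time_s: 17.95
ee_pos: [0.4407, 0.2854, 0.2299]
eef_rot: [3.12, -0.611, 0.21]
force: [0.3, -5.0, 2.4]
grip_width: 0.0003
F [ 0.74867264 -4.9866536   2.33479456] pos [1.34353215e-01 1.59154918e+02 8.27430758e+01]
```

Following the arc with a light push (about 5 N). Continuing down.

```bash
python3 -m inch '[0,-0.37,0.55,0,0,0,0, 0,-0.32,0.57,0,0,0,0, 0,-0.27,0.6,0,0,0,0, 0,-0.22,0.62,0,0,0,0, 0,-0.16,0.64,0,0,0,0, 0,-0.11,0.65,0,0,0,0, 0,0,0,0,0,0,0]'
python3 -c "
from f import *
o=ctrl.get_obs(); print('F',F.T@o['force'],'pos',F.T@(o['ee_pos']-c)*1000)"
```

```text
time_s: 18.82
ee_pos: [0.4583, 0.303, 0.2004]
eef_rot: [3.12, -0.611, 0.21]
force: [-8.5, -5.6, 9.3]
grip_width: 0.0004
F [-2.39416855 -3.95548504 12.97769178] pos [  0.23478871 173.42422214  46.85932268]
```

```bash
python3 -m inch '[0,0,0.1,0,0,0,0, 0,0,0.1,0,0,0,0, 0,0,0,0,0,0,0]'
python3 -c "
from f import *
o=ctrl.get_obs(); print('F',F.T@o['force'],'pos',F.T@(o['ee_pos']-c)*1000)"
```

```text
time_s: 19.2
ee_pos: [0.4589, 0.3032, 0.1999]
eef_rot: [3.12, -0.612, 0.21]
force: [-29.7, -12.4, 26.2]
grip_width: 0.0007
F [-10.85423211  -6.72619548  39.4594573 ] pos [  0.42551775 173.52687435  46.10442012]
```

At the expected end stop (tip 46 mm over the face, force rising). Retreat and look.

```bash
python3 -m inch '[0,0,-0.5,0,0,0,0, 0,0,-2,0,0,0,0, 0,0,-4,0,0,0,0, 0,0,-4,0,0,0,0, 0,3,-2,0,0,0,0, 0,4,0,0,0,0,0, 0,4,0,0,0,0,0, 0,4,0,0,0,0,0, 0,0,0,0,0,0,0]'
python3 chk.py w8
python3 - <<'E'
from f import *
z=np.load("pics/w8.npz");p,d,M=z["p"],z["d"],z["M"]; q=(cloud("wrist",d,M)-c)@F*1000
hsv=cv2.cvtColor(p,cv2.COLOR_RGB2HSV); m=(d>0)&(hsv[...,1]>130)&((hsv[...,0]<8)|(hsv[...,0]>172)); m[200:]=0
a=q[m]; a=a[(abs(a[:,0])<5)&(a[:,2]>10)&(a[:,1]<205)]; print(len(a),np.percentile(a,[2,50,98],axis=0).round(1)); k=np.polyfit(a[:,1],a[:,2],1); print("handle angle",np.degrees(np.arctan(k[0])))
s,_=ctrl.camera("side"); cv2.imwrite("pics/side8.png",s[:,:,::-1])
cv2.imwrite("pics/v8.png",np.hstack([cv2.resize(p[0:360,80:560,::-1],(400,300)),cv2.resize(s[150:450,200:600,::-1],(400,300))]))
E
```

```text
time_s: 20.32
ee_pos: [0.4189, 0.1417, 0.3038]
eef_rot: [3.12, -0.612, 0.206]
force: [0.9, 0.4, -0.3]
grip_width: 0.0002
face 16995 slopes,height [-3.000e-04  1.000e-04 -1.715e-01]
plate 7054 slopes,height [-3.00e-04 -1.00e-04  5.74e+00]
F face [ 0.83306668 -0.12023461 -0.36084045]
1056 [[ -4.8 146.   43.1]
 [  0.  176.6  46.1]
 [  4.9 204.   47.9]]
handle angle 1.3394582475934154
```

View pics/v8.png

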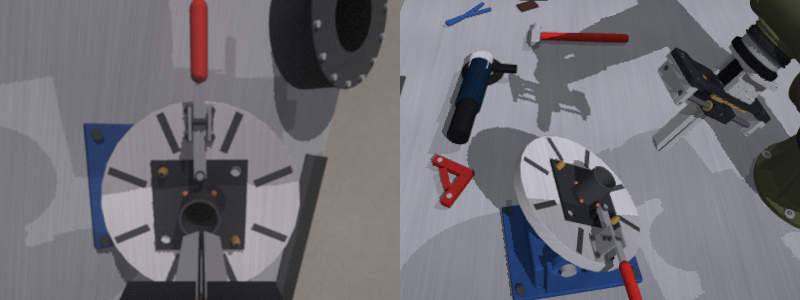

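```bash
python3 - <<'E'
from f import *
z=np.load("pics/w8.npz");p,d,M=z["p"],z["d"],z["M"]; q=(cloud("wrist",d,M)-c)@F*1000
hsv=cv2.cvtColor(p,cv2.COLOR_RGB2HSV); m=(d>0)&(hsv[...,1]>130)&((hsv[...,0]<8)|(hsv[...,0]>172)); m[200:]=0
a=q[m]; a=a[(abs(a[:,0])<3)&(a[:,2]>10)]
for lo in range(145,225,10):
    k=(a[:,1]>=lo)&(a[:,1]<lo+10)
    if k.any(): print(lo,k.sum(),np.median(a[k,2]).round(2))
E
```

```text
145 93 45.55
155 95 46.3
165 96 46.59
175 93 46.65
185 96 46.68
195 112 46.81
205 99 46.55
```

```bash
python3 -c "
from station import ctrl
print(ctrl.hand_in())"
```

```text
the job is handed in; nothing more can be done
None
```

The flange is on the positioner, stub outwards over both pins, with the toggle clamp closed on it. The job was handed in at about 20 s of the 64 s allowed.

- **Flange:** I pinched it by the stub, lowered it along the face normal and kept hold until contact. While still held, it read flush: plate top 5.96 mm above the face (nominal 6) and parallel within 0.1°. It read the same after the clamp was closed.
- **Clamp:** I pressed the handle with closed fingers along its arc until it stopped, with the push rising to about 39 N. The last picture shows the pad on the plate and the grip lying about parallel to the face.
- **Handle check:** the first fit gave 1.3°, affected by the rounded grip end. Along the straight part it is about 0.5°, with the grip top at about 46.6 mm where 46 is expected. That is within measuring error, so I did not press again.
- **Bystanders:** I touched none of the grinder, hammer or magnetic square. In the last side picture they appear where they lay; I judged that by eye, not by measurement. The arm was clear of everything, with under 1 N on the wrist.

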